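# Slide a piston round the cylinder head and bed it in the gauging nest

## Robot

A 6-joint arm with a two-finger parallel gripper is mounted at the origin on the work surface. World frame = base frame: x ahead of the robot, y to its left, z up, the work surface at z = 0. Lengths are in m, angles in degrees, forces in N, time in s.
With the tool pointing down it reaches from about 0.4 to 0.825 m from the base axis. Payload 7 kg.
Tool frame: the origin (TCP) lies on the centre line of the jaws, within the pads' length; the fingertips stand 22 mm ahead of it and the grasp point (between the pads) lies 3 mm ahead of it; z points along the fingers, y is the line along which they close (so a half turn about z gives the same grasp; the last joint's range is limited). The gripper opens to 88 mm and grips with 3 to 60 N. Pads are 19 mm wide; open, the fingers measure 130 mm over their backs; the gripper's body (78 mm by 193 mm) begins 47 mm behind the grasp point.
Start: joints at [-48.982, 20.546, 0.682, 0, -70.136, -16.507], TCP at [0.28, -0.614, 0.223] pointing down, gripper open.
Joint ranges: [-176.03, 176.03], [-82.01, 121.73], [-58.28, 71.71], [-173.87, 95.51], [-174.79, -0.11], [-173.66, 173.66]. Speed limits (degrees/s): [136.94, 136.94, 172.46, 180, 180, 180].

## Interface

Orientations are given as [roll, pitch, yaw] about the fixed x, y, z axes, in that order (R = Rz(yaw) Ry(pitch) Rx(roll)).
In Python, from plant import get_state, cams, r gives the robot as it stands.
- The arm moves only by the tool apply_moves, never from a script. Its argument "targets" is a list of rows, each an object with "dp": the shift along the world's x, y, z in m, a list of three; "yaw": the turn about the world's z in degrees. In form: [{"dp": [x, y, z], "yaw": yaw}, ...]. A call has 1 to 20 rows; each row is the pose to reach, as a shift and turn from the pose commanded when the call began; what a row does not reach only later rows make up. A row lasts 1/12 s, in which the tool goes at most 41.7 mm and 7.16 degrees, less where a joint would pass 70% of its speed; a pose out of reach is approached as far as the arm can. A call with a gripper value outside its range is refused whole. "grip" is the gripper command: -1 is fully open, 1 is shut, values between are in proportion, set as the call begins (left out, the last holds). The fingers move at their own pace and stop on an object; "squeeze" is the grip in N (left out, the last holds). Time passes only in rows, so rows that repeat a pose let the fingers close. It gives the time, the measured TCP pose, the force, the opening and the grip force at its end, in the units of the state.
- get_state(): the state, without advancing time (a new reading comes with each control period).
- cams.capture(name): name is "scene" or "side" or "wrist"; returns a dict with "image" (480x640x3 uint8, red, green, blue), "range_z" (480x640 float32, m along the optical axis (not along the pixel's ray), 0 where there is no reading), "fx", "fy", "cx", "cy" (pixels), "k1" (the pictures are not rectified: a ray, as slopes to the right and down, at radius r is drawn at 1 + k1 r^2 times it, then the intrinsics apply), "R" (3x3) and "t" (3): a world point X has camera coordinates R X + t; the wrist camera has in their place "T_tool_cam" (4x4, takes a point from camera to tool coordinates, whose origin is the TCP and whose axes are the flange's). Camera axes: x right, y down, z forward; pixel columns grow to the right and rows downward; lengths in m; the calibration is good to about 2 mm. A picture is of the moment at which its call begins: read the wrist's pose just before it.
- r.close_job(): hands the job in; it is judged then, once.
The state is a dict: "time_s": time; "joints": joint angles; "qd": joint speeds; "joint_torque": joint torques, N m; "tcp_pos": TCP position; "eef_rot": TCP orientation; "contact_force": force on the tool from outside, world axes, zero at the start; "moment": the same for the moment, N m; "gripper_width": finger opening in m; "gripper_force": force on a finger pad.
Only numpy, scipy, OpenCV 4.12 (cv2) and the standard library are available. Lean on these libraries where they do the work, as an engineer would, in place of code of your own. Each camera call takes 0.05 s, during which the arm holds its last target. There are 200 camera calls.

## Task

Slide the loose piston along the bench, never lifting or tipping it, through the lane between the cylinder head and the rocker cover and into the gauging nest on the other side, without the piston or the robot touching the cylinder head, rocker cover, valve rack or socket tray. Let the piston push the nest's stiff anvil fully home to its end stop, then bed it there with a steady push of about 15 N, held for a second, never letting the piston press on the nest with more than 18 N. Then let go of it, leaving it there with the anvil fully home, and disturb nothing else on the bench.

Things in the scene. Friction and masses are not known exactly. Their poses are not given: they have to be found in the camera images.
- piston: The piston: aluminium, a plain upright cylinder 90 mm in diameter and 58 mm tall with ring grooves, closed flat crown up, about 0.4 to 0.75 kg, standing loose on the bench left or right of the cylinder head. Too wide to grasp. Origin at the centre of its underside, z up the axis; its yaw does not matter. Sliding it over the bench takes only a few newtons.
- nest: Gauging nest, fixed on the bench on the other side of the cylinder head from the piston: grey back block and two parallel steel rails 28 mm tall, 104 mm apart inside, with flared ends; about 155 mm wide. Open towards its own +x, roughly away from the robot; z up. Origin on the bench, midway between the rails at the front end of their straight part; the back block begins 98 mm behind it.
- nest_mouth (a point): Middle of the nest's mouth, on the bench, 30 mm in front of the nest's origin along the nest's +x; here, at the ends of the flares, the mouth is about 130 mm wide.
- anvil (a joint): The nest's sliding anvil: dark steel plate 60 mm wide, 37 mm tall, across the nest, facing the mouth. 0 = fully forward, 0.020 m = fully home (towards the nest's -x) on the end stop. Drags with about 5 N, no spring, stays where left; starts at 0 to 0.008. The stop is clamped at a depth that differs each time: with the anvil home the piston's axis ends 0 to 28 mm behind the nest's origin, to be found by feel.
- head: Cylinder head, fixed: a steel block 130 mm along its x, 220 mm along its y, 79 mm tall with the valve springs on top; origin at the centre of its underside. It lies between piston and nest and too close to the robot to pass on the robot's side; the free way is past its far (+x) side.
- cover: Rocker cover, fixed: blue-grey casting 100 mm along its x (105 with its bolts), 220 mm along its y, 64 mm tall, origin at the centre of its underside; stands farther from the robot than the cylinder head. The lane between the two is at least 170 mm wide.
- valve_rack: Valve rack, fixed: dark wooden block 70 (x) by 100 (y) mm with six valves standing in it, 66 mm tall, origin under its centre; far left or far right corner (swaps with the socket tray).
- socket_tray: Socket tray, fixed: grey metal tray 80 (x) by 100 (y) mm with sockets, 33 mm tall, origin under its centre; the other far corner.
- hammer: Loose hammer about 300 mm long lying at the left side; leave alone. Origin under its middle.
- wrench: Loose wrench lying at the right side; leave alone. Origin under its middle.
- bearing: Loose bearing ring, 52 mm diameter, 16 mm tall, outward of the lane's left or right end (swaps with the pin); leave alone. Origin under its centre.
- wrist_pin: Loose steel pin, 24 mm diameter, 60 mm tall, standing outward of the lane's other end; leave alone. Origin under its centre.
Things that resemble listed ones, but are neither listed nor needed, are in the scene too. What is shaped like the piston but blue or red is not meant.

How it is judged:
By the outcome, as a careful person would: the job done as asked, in the order asked, and still so for the second after the job is handed in, with the robot touching nothing.
It also fails if it takes over 70 s, if anything falls off the work surface, if the arm or the gripper's body presses on something with over 40 N, if the wrist force passes 120 N, or if a joint passes its speed limit or range.

## Working session

There is one attempt and no reset: what is moved stays moved. The work goes in short steps, Python scripts to look and compute and a tool call to move; the robot and the scene stay as the last step left them, time stands still between calls to the robot, and variables do not carry over. Pictures are saved under pics/ and viewed, at most 10 in all, crops included, and the job is handed in when it is done.

Besides the shell and the picture viewer there is one more tool, called in YAML: its name, and indented under it one key for each argument. apply_moves: Moves the arm, as the interface text tells. Its arguments: {"type":"object","properties":{"targets":{"type":"array","items":{"type":"object","properties":{"dp":{"type":"array","items":{"type":"number"}},"yaw":{"type":"number"}}}},"grip":{"type":"number"},"squeeze":{"type":"number"}},"required":["targets"]}

```bash
mkdir -p pics; cat > h.py <<'E'
import numpy as np, cv2
from plant import get_state, cams, r
def cap(n):
    s=get_state(); return s,cams.capture(n)
def cloud(c,s=None):
    K=np.array([[c['fx'],0,c['cx']],[0,c['fy'],c['cy']],[0,0,1.]]); D=np.array([c['k1'],0,0,0.])
    v,u=np.mgrid[0:480,0:640]
    n=cv2.undistortPoints(np.stack([u,v],-1).reshape(-1,1,2).astype(float),K,D).reshape(480,640,2)
    z=c['range_z'].astype(float); P=np.dstack([n[...,0]*z,n[...,1]*z,z])
    if 'R' in c: W=(P-np.array(c['t']))@np.array(c['R'])
    else:
        from scipy.spatial.transform import Rotation as Ro
        T=np.array(c['T_tool_cam']); Rt=Ro.from_euler('xyz',s['eef_rot'],degrees=True).as_matrix()
        W=(P@T[:3,:3].T+T[:3,3])@Rt.T+np.array(s['tcp_pos'])
    W[z<=0]=np.nan
    return W
E
python3 - <<'E'
from h import *
print(get_state())
for n in['scene','side']:
    s,c=cap(n); cv2.imwrite(f'pics/{n}.png',c['image'][...,::-1]); np.savez(f'{n}.npz',**c)
    W=cloud(c); print(n,-np.array(c['R']).T@c['t'], np.nanmin(W,(0,1)),np.nanmax(W,(0,1)))
E
```

```text
{'time_s': 0.0, 'joints': array([-4.89816581e+01,  2.05923219e+01,  6.33919517e-01, -2.17545347e-02,
       -7.01375889e+01, -1.65073951e+01]), 'qd': array([-0.03414148,  0.03230544,  0.02177696,  0.03797117, -0.05491922,
       -0.02364954]), 'joint_torque': array([ 1.07157219e-03, -5.82715917e+01,  2.93065041e+01,  6.99700803e+00,
        7.05625236e-03, -1.87296123e-04]), 'tcp_pos': array([ 0.27980957, -0.61371262,  0.22220867]), 'eef_rot': array([ 1.79902154e+02, -7.67007558e-03, -1.55496455e+02]), 'contact_force': array([0.26906915, 0.55273603, 0.18395185]), 'moment': array([-0.0146397 , -0.00187971, -0.0009352 ]), 'gripper_force': 0.0, 'gripper_width': 0.08757985369196451}
scene [ 1.14085367 -0.5256878   0.94407576] [-2.07739422 -1.0468847  -0.77043849] [1.51436279 2.27534512 0.69795157]
side [0.52638724 0.90135182 0.8529093 ] [-1.94395388 -2.30769487 -0.77561678] [1.74764138 0.65249937 0.67961839]
```

View pics/scene.png

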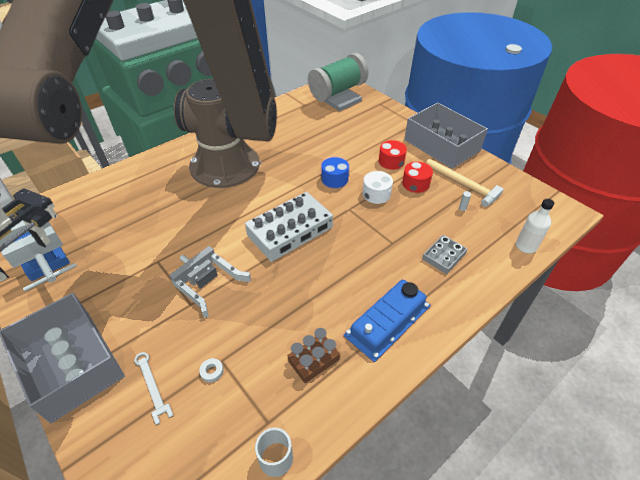

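View pics/side.png

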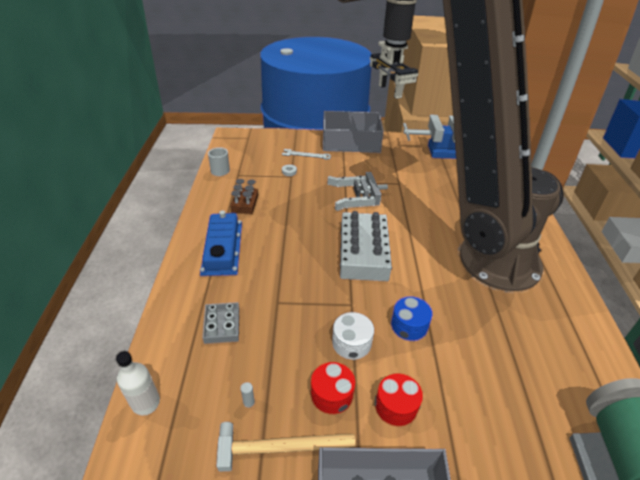

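The piston is the silvery-white one at scene (377,187) / side (352,335). Lookalikes are blue at (335,172) and red at (392,153) and (417,177). The nest is at scene (207,280), the head at (290,225), the cover at (388,318), the rack at (314,355), the tray at (444,253), the pin at (465,202) and the bearing at (210,370).

```bash
cat > m.py <<'E'
from h import *
S={}
pts=[]
for n in['scene','side']:
    c=dict(np.load(f'{n}.npz')); W=cloud(c); S[n]=(W,c['image'])
    ok=np.isfinite(W[...,2])&(W[...,0]>.2)&(W[...,0]<1.0)&(abs(W[...,1])<.6)
    b=ok&(abs(W[...,2])<.01); print(n,'bench z',np.median(W[b][:,2]))
    pts.append(np.c_[W[ok],c['image'][ok]])
P=np.vstack(pts)
q=0.002
N=(600,400)  # rows: -y.. ; cols x
# map: col -> y from +.6 (left) to -.6 ; row -> x from 1.0 down to .2
H=np.full((400,600),-1.);C=np.zeros((400,600,3),np.uint8)
o=np.argsort(P[:,2]); P=P[o]
i=((1.0-P[:,0])/q).astype(int).clip(0,399); j=((.6-P[:,1])/q).astype(int).clip(0,599)
H[i,j]=P[:,2]; C[i,j]=P[:,5:2:-1]
hm=cv2.applyColorMap((np.clip(H,0,.09)/.09*255).astype(np.uint8),cv2.COLORMAP_JET)
for k in range(0,600,50): cv2.line(hm,(k,0),(k,399),(255,255,255),1)
for k in range(0,400,50): cv2.line(hm,(0,k),(599,k),(255,255,255),1)
cv2.imwrite('pics/top.png',hm)
# components above 10mm
m=((H>.008)&(H<.13)).astype(np.uint8); m=cv2.morphologyEx(m,cv2.MORPH_CLOSE,np.ones((3,3)))
n,l,st,ce=cv2.connectedComponentsWithStats(m)
for k in range(1,n):
    if st[k,4]<60: continue
    yy,xx=np.where(l==k); (cx,cy),(w,h),a=cv2.minAreaRect(np.c_[xx,yy].astype(np.float32))
    print('xy',round(1-cy*q,3),round(.6-cx*q,3),'size',round(w*q,3),round(h*q,3),'ang',round(a,1),'z98',np.percentile(H[l==k],98).round(3),'col',np.median(C[l==k],0))
# piston top: circle
for n,(W,im) in S.items():
    g=(abs(W[...,2]-.058)<.005)
    r={'scene':(slice(165,205),slice(355,400)),'side':(slice(305,365),slice(325,380))}[n]
    t=W[r][g[r]]; (cx,cy),R=cv2.minEnclosingCircle(np.ascontiguousarray(t[:,:2]*1000).astype(np.float32)); print(n,'piston',cx,cy,R,t[:,2].mean())
E
python3 m.py
```

```text
scene bench z -0.0006532320202676102
side bench z -0.00027105553896019806
xy 0.87 0.46 size 0.061 0.07 ang 63.4 z98 0.131 col [190.  197.  194.5]
xy 0.87 -0.416 size 0.072 0.074 ang 35.5 z98 0.077 col [147. 149. 145.]
xy 0.791 -0.017 size 0.102 0.227 ang 84.7 z98 0.064 col [152.  93.  48.]
xy 0.756 -0.223 size 0.112 0.074 ang 3.6 z98 0.068 col [51.  70.5 95. ]
xy 0.744 0.251 size 0.083 0.111 ang 82.2 z98 0.035 col [116. 120. 118.]
xy 0.573 0.532 size 0.26 0.096 ang 81.9 z98 0.028 col [133. 186. 193.]
xy 0.657 0.447 size 0.026 0.03 ang 90.0 z98 0.062 col [158.5 162.  167.5]
xy 0.642 -0.55 size 0.039 0.03 ang 4.1 z98 0.011 col [229. 227. 218.]
xy 0.627 -0.418 size 0.05 0.056 ang 90.0 z98 0.019 col [188.5 194.5 188. ]
xy 0.585 -0.539 size 0.016 0.058 ang 23.2 z98 0.011 col [228. 227. 219.]
xy 0.516 -0.525 size 0.068 0.034 ang 90.0 z98 0.011 col [204. 204. 202.]
xy 0.485 0.425 size 0.096 0.094 ang 7.1 z98 0.061 col [ 30.  33. 207.]
xy 0.412 -0.578 size 0.035 0.204 ang 1.4 z98 0.093 col [102.  98.  96.]
xy 0.401 0.584 size 0.032 0.222 ang 0.0 z98 0.092 col [112. 108. 108.]
xy 0.439 -0.35 size 0.11 0.027 ang 88.6 z98 0.032 col [138. 139. 134.]
xy 0.439 0.292 size 0.091 0.097 ang 66.8 z98 0.061 col [196. 196. 193.]
xy 0.408 -0.272 size 0.155 0.111 ang 74.5 z98 0.045 col [115.5 118.  114. ]
xy 0.392 -0.016 size 0.229 0.14 ang 2.6 z98 0.078 col [85. 83. 81.]
xy 0.353 0.449 size 0.092 0.098 ang 37.9 z98 0.061 col [ 31.  35. 213.]
xy 0.352 -0.341 size 0.023 0.062 ang 81.9 z98 0.684 col [101. 100.  97.]
xy 0.298 0.239 size 0.091 0.097 ang 48.8 z98 0.061 col [175.  82.  31.]
xy 0.313 -0.31 size 0.035 0.022 ang 84.8 z98 0.491 col [ 91. 107. 120.]
xy 0.207 -0.567 size 0.01 0.062 ang 90.0 z98 0.091 col [146.  145.5 146. ]
scene piston 439.1954345703125 288.89727783203125 47.07828903198242 0.05654683165287992
side piston 455.2220458984375 320.1282958984375 80.65281677246094 0.058326754714896664
```

View pics/top.png

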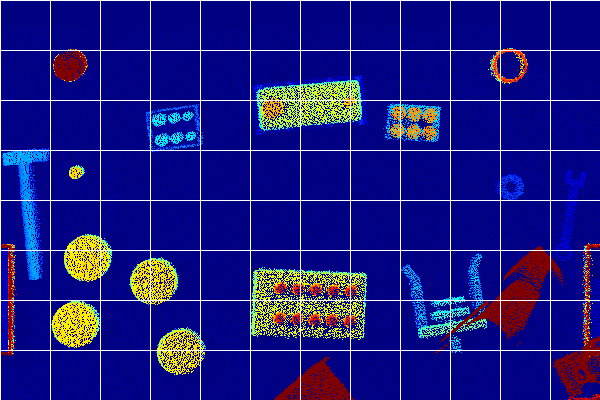

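The top map puts the piston at about (0.439, 0.291). The lane runs from about x 0.46 to 0.73. The nest, around (0.44, −0.28), is partly hidden by the arm, so I'll fly over it and look with the wrist camera.

apply_moves:
  targets:
    - {"dp": [0.22,0.344,0.077],"yaw": 0}
    - {"dp": [0.22,0.344,0.077],"yaw": 0}
    - {"dp": [0.22,0.344,0.077],"yaw": 0}
    - {"dp": [0.22,0.344,0.077],"yaw": 0}
    - {"dp": [0.22,0.344,0.077],"yaw": 0}
    - {"dp": [0.22,0.344,0.077],"yaw": 0}
    - {"dp": [0.22,0.344,0.077],"yaw": 0}
    - {"dp": [0.22,0.344,0.077],"yaw": 0}
    - {"dp": [0.22,0.344,0.077],"yaw": 0}
    - {"dp": [0.22,0.344,0.077],"yaw": 0}
    - {"dp": [0.22,0.344,0.077],"yaw": 0}
    - {"dp": [0.22,0.344,0.077],"yaw": 0}
    - {"dp": [0.22,0.344,0.077],"yaw": 0}

```text
time_s: 1.18
tcp_pos: [0.4998, -0.2698, 0.2997]
eef_rot: [180.0, -0.0, -155.4]
contact_force: [0.1, -0.2, 0.0]
gripper_width: 0.0879
gripper_force: 0.0
```

```bash
python3 - <<'E'
from h import *
s,c=cap('wrist'); cv2.imwrite('pics/w1.png',c['image'][...,::-1]); W=cloud(c,s); np.save('w1.npy',W)
print(s['tcp_pos'],s['eef_rot'],s['joints'],s['time_s'], np.array(c['T_tool_cam']).round(3))
ok=np.isfinite(W[...,2]); b=ok&(abs(W[...,2])<.01); print('bench',np.median(W[b][:,2]), np.nanmin(W,(0,1)),np.nanmax(W,(0,1)))
q=.001
H=np.full((450,450),-1.); P=W[ok]; P=P[np.argsort(P[:,2])]
P=P[(P[:,0]>.25)&(P[:,0]<.7)&(P[:,1]>-.5)&(P[:,1]<-.05)]
H[((.7-P[:,0])/q).astype(int),((-.05-P[:,1])/q).astype(int)]=P[:,2]
hm=cv2.applyColorMap((np.clip(H,0,.09)/.09*255).astype(np.uint8),cv2.COLORMAP_JET)
for k in range(0,450,50): cv2.line(hm,(k,0),(k,449),(255,255,255),1);cv2.line(hm,(0,k),(449,k),(255,255,255),1)
cv2.imwrite('pics/w1top.png',np.hstack([hm,cv2.resize(c['image'][...,::-1],(350,262)).copy() if 0 else cv2.copyMakeBorder(cv2.resize(c['image'][...,::-1],(350,262)),0,188,0,0,cv2.BORDER_CONSTANT)]))
E
```

```text
[ 0.49983652 -0.26980589  0.29970259] [ 1.79963950e+02 -3.96660608e-02 -1.55430365e+02] [-8.63057552e+00  8.16474621e+00 -5.95952444e+00 -8.70636973e-03
 -7.59286601e+01 -5.67976814e+01] 1.1833 [[ 0.    -0.963 -0.271  0.073]
 [ 1.     0.     0.001  0.001]
 [-0.001 -0.271  0.963 -0.161]
 [ 0.     0.     0.     1.   ]]
bench -0.0006805826146948912 [ 0.15411304 -0.66891068 -0.0043307 ] [0.85267605 0.16266832 0.42129741]
```

View pics/w1top.png

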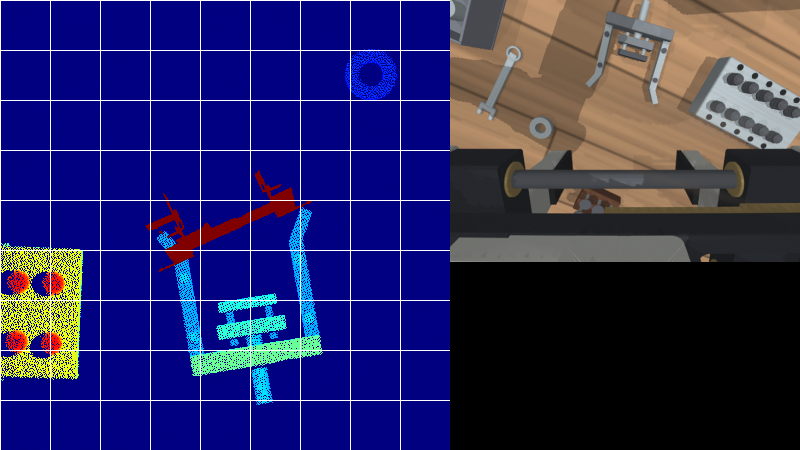

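```bash
python3 - <<'E'
from h import *
W=np.load('w1.npy').reshape(-1,3); W=W[np.isfinite(W[:,2])]
z=W[:,2]
def line(sel,name):
    p=W[sel].astype(np.float32)[:,:2]; r=cv2.minAreaRect(p*1000); vx=cv2.fitLine(p,cv2.DIST_HUBER,0,.01,.01).ravel(); print(name,len(p),r,np.degrees(np.arctan2(vx[1],vx[0])),vx[2:]); return vx
rail=(z>.022)&(z<.033)
x,y=W[:,0],W[:,1]
# deproj frame
L=line(rail&(x>.355)&(x<.43)&(y>-.25)&(y<-.22),'L')
R=line(rail&(x>.365)&(x<.44)&(y<-.34)&(y>-.375),'R')
B=line((z>.035)&(z<.06)&(x<.375)&(x>.32)&(y<-.235)&(y>-.375)&(x<.36+(-.25-y)*.17),'block')
A=line((z>.03)&(z<.045)&(x>.385)&(x<.41)&(y<-.26)&(y>-.335),'anvil')
print('z',np.median(z[rail]))
# head
hd=(z>.05)&(z<.085)&(y>-.15)&(x>.25)&(x<.5); print('head',cv2.minAreaRect((W[hd][:,:2]*1000).astype(np.float32)), W[hd][:,1].min(),W[hd][:,0].max())
d=np.array([np.cos(np.radians(9.5)),np.sin(np.radians(9.5))])
for nm,s in(('Lr',rail&(x>.34)&(y>-.25)&(y<-.16)),('Rr',rail&(x>.34)&(y<-.33)&(y>-.4))):
    q=W[s][:,:2]; a=q@d; b=q@np.array([-d[1],d[0]])
    for t in np.arange(.28,.47,.01):
        k=abs(a-t)<.003
        if k.sum()>5: print(nm,round(t,2),np.percentile(b[k],[3,97]).round(4))
E
```

```text
L 902 ((392.6747131347656, -238.83946228027344), (77.24556732177734, 14.576727867126465), 9.283639907836914) 9.414882 [ 0.3925356  -0.23912647]
R 976 ((402.5461120605469, -355.8829345703125), (77.58576965332031, 14.366753578186035), 9.797554016113281) 10.167708 [ 0.40172946 -0.35572478]
block 3038 ((351.5025939941406, -305.1153259277344), (35.21534729003906, 131.7429656982422), 9.656861305236816) -80.187965 [ 0.34672362 -0.30609545]
anvil 551 ((396.67987060546875, -297.4494323730469), (10.322297096252441, 58.86424255371094), 9.325069427490234) -80.744545 [ 0.39686364 -0.2976156 ]
z 0.027947793808038218
head ((389.5854187011719, -20.170181274414062), (220.69039916992188, 131.01983642578125), 87.7481918334961) -0.13235913908228858 0.4558905923863799
Lr 0.3 [-0.3033 -0.2941]
Lr 0.31 [-0.305 -0.294]
Lr 0.32 [-0.3066 -0.2938]
Lr 0.33 [-0.3073 -0.2936]
Lr 0.34 [-0.3071 -0.2942]
Lr 0.35 [-0.3072 -0.2939]
Lr 0.36 [-0.3072 -0.294 ]
Lr 0.37 [-0.3072 -0.2939]
Lr 0.38 [-0.3072 -0.294 ]
Lr 0.39 [-0.3071 -0.2938]
Lr 0.4 [-0.3053 -0.2917]
Lr 0.41 [-0.2996 -0.2864]
Lr 0.42 [-0.2943 -0.2809]
Rr 0.3 [-0.4239 -0.3875]
Rr 0.31 [-0.4243 -0.4109]
Rr 0.32 [-0.4241 -0.4107]
Rr 0.33 [-0.4239 -0.4106]
Rr 0.34 [-0.4237 -0.4105]
Rr 0.35 [-0.4236 -0.4108]
Rr 0.36 [-0.4236 -0.4105]
Rr 0.37 [-0.4235 -0.4103]
Rr 0.38 [-0.4236 -0.4105]
Rr 0.39 [-0.4236 -0.4104]
Rr 0.4 [-0.4257 -0.4124]
Rr 0.41 [-0.4312 -0.4174]
Rr 0.42 [-0.4366 -0.4233]
```

Nest fitted: yaw 9.6°, origin about (0.450, −0.289), inside width 103 mm (matches 104), rails 28 mm. Next I go over to the piston's back side with the fingers at a 40 mm gap as a cradle.

apply_moves:
  targets:
    - {"dp": [0.03,0.3,-0.03],"yaw": 105.5}
    - {"dp": [0.03,0.3,-0.03],"yaw": 105.5}
    - {"dp": [0.03,0.3,-0.03],"yaw": 105.5}
    - {"dp": [0.03,0.3,-0.03],"yaw": 105.5}
    - {"dp": [0.03,0.3,-0.03],"yaw": 105.5}
    - {"dp": [0.03,0.3,-0.03],"yaw": 105.5}
    - {"dp": [0.03,0.3,-0.03],"yaw": 105.5}
    - {"dp": [0.03,0.3,-0.03],"yaw": 105.5}
    - {"dp": [-0.11,0.617,-0.08],"yaw": 105.5}
    - {"dp": [-0.11,0.617,-0.08],"yaw": 105.5}
    - {"dp": [-0.11,0.617,-0.08],"yaw": 105.5}
    - {"dp": [-0.11,0.617,-0.08],"yaw": 105.5}
    - {"dp": [-0.11,0.617,-0.08],"yaw": 105.5}
    - {"dp": [-0.11,0.617,-0.08],"yaw": 105.5}
    - {"dp": [-0.11,0.617,-0.08],"yaw": 105.5}
    - {"dp": [-0.11,0.617,-0.08],"yaw": 105.5}
    - {"dp": [-0.11,0.617,-0.08],"yaw": 105.5}
    - {"dp": [-0.11,0.617,-0.08],"yaw": 105.5}
    - {"dp": [-0.11,0.617,-0.08],"yaw": 105.5}
    - {"dp": [-0.11,0.617,-0.08],"yaw": 105.5}
  grip: 0.09
  squeeze: 40

```text
time_s: 2.9
tcp_pos: [0.3906, 0.3456, 0.2199]
eef_rot: [180.0, -0.0, -50.1]
contact_force: [-0.1, -0.8, 0.2]
gripper_width: 0.0398
gripper_force: 0.0
```

```bash
python3 - <<'E'
from h import *
s,c=cap('wrist'); cv2.imwrite('pics/w2.png',c['image'][...,::-1]); W=cloud(c,s)
print(s['tcp_pos'],s['eef_rot'],s['joints'],s['gripper_width'])
g=np.isfinite(W[...,2])&(abs(W[...,2]-.058)<.006)&(np.hypot(W[...,0]-.439,W[...,1]-.290)<.06)
P=W[g]; v,u=np.where(g); print(len(P),np.median(P[:,2]),cv2.minEnclosingCircle((P[:,:2]*1000).astype(np.float32)),u.mean(),v.mean())
E
```

```text
[0.39057571 0.34562038 0.21990812] [ 1.79956475e+02 -2.19511760e-02 -5.00674994e+01] [ 6.30854259e+01  6.19873084e+00 -1.87492049e+01  3.38447113e-03
 -6.51007144e+01 -2.31543599e+01] 0.039797907732143874
9041 0.05739965936224911 ((435.58209228515625, 290.9532470703125), 44.956825256347656) 317.94281606017034 130.54064815838956
```

View pics/w2.png

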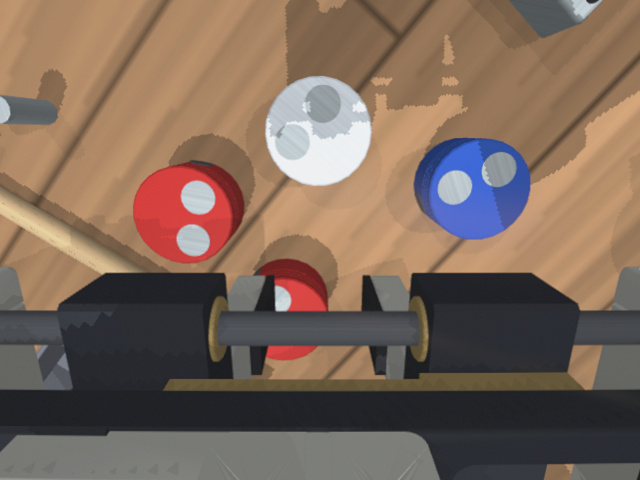

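The crop confirms the silver piston at (318,130), between the red one at (190,213) and the blue one at (472,190). Its centre is (0.4356, 0.291), radius 45.0 mm. I descend behind it and work out the push path.

apply_moves:
  targets:
    - {"dp": [0,0,-0.04],"yaw": 0}
    - {"dp": [0,0,-0.08],"yaw": 0}
    - {"dp": [0,0,-0.12],"yaw": 0}
    - {"dp": [0,0,-0.15],"yaw": 0}
    - {"dp": [0,0,-0.172],"yaw": 0}
    - {"dp": [0,0,-0.172],"yaw": 0}
    - {"dp": [0,0,-0.172],"yaw": 0}

```text
time_s: 3.53
tcp_pos: [0.3905, 0.3454, 0.0479]
eef_rot: [179.9, -0.1, -50.1]
contact_force: [1.4, 0.4, 0.5]
gripper_width: 0.0401
gripper_force: 0.0
```

```bash
cat > path.py <<'E'
import numpy as np
P=np.array([.4356,.291]); D=.0498; h=-50.; out=[]
def add(): 
    c=np.array([np.cos(np.radians(h)),np.sin(np.radians(h))]); out.append((*(P-D*c),h,*P))
add()
def straight(L,step=.009):
    global P
    n=round(L/step)
    for _ in range(n): P=P+L/n*np.array([np.cos(np.radians(h)),np.sin(np.radians(h))]); add()
def arc(R,h1,step=.008):
    global P,h
    n=round(abs(np.radians(h1-h))*R/step); dh=(h1-h)/n
    for _ in range(n):
        h+=dh/2; P=P+abs(np.radians(dh))*R*np.array([np.cos(np.radians(h)),np.sin(np.radians(h))]); h+=dh/2; add()
xl=.61
straight((xl-.0281-P[0])/np.cos(np.radians(50))); arc(.12,-90)
straight(P[1]+.1857); arc(.09,-170.4); 
if __name__=='__main__':
    o=np.array(out); 
    for i in range(len(o)): print(i,(o[i,:2]-[.390,.347]).round(3),round(o[i,2]+50,1),o[i,3:].round(3))
E
python3 path.py
```

```text
0 [ 0.014 -0.018] 0.0 [0.436 0.291]
1 [ 0.019 -0.025] 0.0 [0.441 0.284]
2 [ 0.025 -0.032] 0.0 [0.447 0.277]
3 [ 0.031 -0.039] 0.0 [0.453 0.27 ]
4 [ 0.037 -0.046] 0.0 [0.459 0.263]
5 [ 0.043 -0.053] 0.0 [0.465 0.256]
6 [ 0.049 -0.06 ] 0.0 [0.471 0.249]
7 [ 0.055 -0.067] 0.0 [0.477 0.242]
8 [ 0.06  -0.074] 0.0 [0.482 0.235]
9 [ 0.066 -0.081] 0.0 [0.488 0.228]
10 [ 0.072 -0.088] 0.0 [0.494 0.221]
11 [ 0.078 -0.095] 0.0 [0.5   0.214]
12 [ 0.084 -0.102] 0.0 [0.506 0.207]
13 [ 0.09  -0.109] 0.0 [0.512 0.2  ]
14 [ 0.096 -0.115] 0.0 [0.518 0.193]
15 [ 0.101 -0.122] 0.0 [0.523 0.186]
16 [ 0.107 -0.129] 0.0 [0.529 0.179]
17 [ 0.113 -0.136] 0.0 [0.535 0.172]
18 [ 0.119 -0.143] 0.0 [0.541 0.165]
19 [ 0.125 -0.15 ] 0.0 [0.547 0.158]
20 [ 0.131 -0.157] 0.0 [0.553 0.152]
21 [ 0.136 -0.164] 0.0 [0.558 0.145]
22 [ 0.142 -0.171] 0.0 [0.564 0.138]
23 [ 0.148 -0.178] 0.0 [0.57  0.131]
24 [ 0.154 -0.185] 0.0 [0.576 0.124]
25 [ 0.16  -0.192] 0.0 [0.582 0.117]
26 [ 0.168 -0.197] -4.0 [0.587 0.11 ]
27 [ 0.175 -0.202] -8.0 [0.592 0.103]
28 [ 0.183 -0.207] -12.0 [0.596 0.096]
29 [ 0.189 -0.213] -16.0 [0.6   0
[... 1205 characters left out ...]

60 [ 0.22  -0.483] -40.0 [ 0.61  -0.186]
61 [ 0.224 -0.491] -45.0 [ 0.61  -0.194]
62 [ 0.227 -0.499] -50.1 [ 0.609 -0.201]
63 [ 0.23  -0.508] -55.1 [ 0.607 -0.209]
64 [ 0.232 -0.517] -60.1 [ 0.604 -0.217]
65 [ 0.233 -0.526] -65.1 [ 0.601 -0.224]
66 [ 0.233 -0.535] -70.2 [ 0.598 -0.231]
67 [ 0.232 -0.544] -75.2 [ 0.594 -0.238]
68 [ 0.231 -0.553] -80.2 [ 0.589 -0.244]
69 [ 0.229 -0.562] -85.2 [ 0.583 -0.25 ]
70 [ 0.226 -0.57 ] -90.2 [ 0.578 -0.255]
71 [ 0.222 -0.578] -95.3 [ 0.571 -0.26 ]
72 [ 0.218 -0.586] -100.3 [ 0.565 -0.264]
73 [ 0.213 -0.594] -105.3 [ 0.558 -0.268]
74 [ 0.207 -0.601] -110.3 [ 0.55 -0.27]
75 [ 0.201 -0.607] -115.4 [ 0.543 -0.273]
76 [ 0.194 -0.613] -120.4 [ 0.535 -0.274]
```

apply_moves:
  targets:
    - {"dp": [0.004,-0.005,0],"yaw": 0}
    - {"dp": [0.008,-0.01,0],"yaw": 0}
    - {"dp": [0.011,-0.014,0],"yaw": 0}
    - {"dp": [0.014,-0.018,0],"yaw": 0}
    - {"dp": [0.017,-0.022,0],"yaw": 0}
    - {"dp": [0.021,-0.027,0],"yaw": 0}
    - {"dp": [0.025,-0.032,0],"yaw": 0}
    - {"dp": [0.031,-0.039,0],"yaw": 0}
    - {"dp": [0.037,-0.046,0],"yaw": 0}
    - {"dp": [0.043,-0.053,0],"yaw": 0}
    - {"dp": [0.049,-0.06,0],"yaw": 0}
    - {"dp": [0.055,-0.067,0],"yaw": 0}
    - {"dp": [0.06,-0.074,0],"yaw": 0}
    - {"dp": [0.066,-0.081,0],"yaw": 0}
    - {"dp": [0.072,-0.088,0],"yaw": 0}
    - {"dp": [0.076,-0.093,0],"yaw": 0}
    - {"dp": [0.078,-0.095,0],"yaw": 0}
    - {"dp": [0.078,-0.095,0],"yaw": 0}

```text
time_s: 5.03
tcp_pos: [0.4688, 0.2523, 0.049]
eef_rot: [-179.9, 0.0, -50.0]
contact_force: [-1.1, 2.6, 3.3]
gripper_width: 0.0397
gripper_force: 1.6
```

```bash
cat > look.py <<'E'
from h import *
import sys
s,c=cap('wrist'); W=cloud(c,s); e=np.array([float(sys.argv[1]),float(sys.argv[2])])
g=np.isfinite(W[...,2])&(abs(W[...,2]-.058)<.005)&(np.hypot(W[...,0]-e[0],W[...,1]-e[1])<.07)
P=W[g]; (cx,cy),R=cv2.minEnclosingCircle((P[:,:2]*1000).astype(np.float32))
a=np.radians(s['eef_rot'][2]); d=np.array([cx,cy])/1000-s['tcp_pos'][:2]
print('t',s['time_s'],'tcp',s['tcp_pos'].round(4),'yaw',s['eef_rot'][2].round(2),'F',s['contact_force'].round(1),'w',round(s['gripper_width'],4))
print(len(P),'piston',cx,cy,R,'z',np.median(P[:,2]),'ahead',d@[np.cos(a),np.sin(a)],'left',d@[-np.sin(a),np.cos(a)])
if len(sys.argv)>3: cv2.imwrite(sys.argv[3],c['image'][...,::-1])
E
python3 look.py .5 .214 pics/w3.png
```

```text
t 5.0333 tcp [0.4688 0.2523 0.049 ] yaw -50.01 F [-1.1  2.6  3.3] w 0.0397
36671 piston 494.5979309082031 220.68502807617188 52.74607467651367 z 0.057430244452296206 ahead 0.04076793866468871 left -0.0005835849488281322
```

View pics/w3.png

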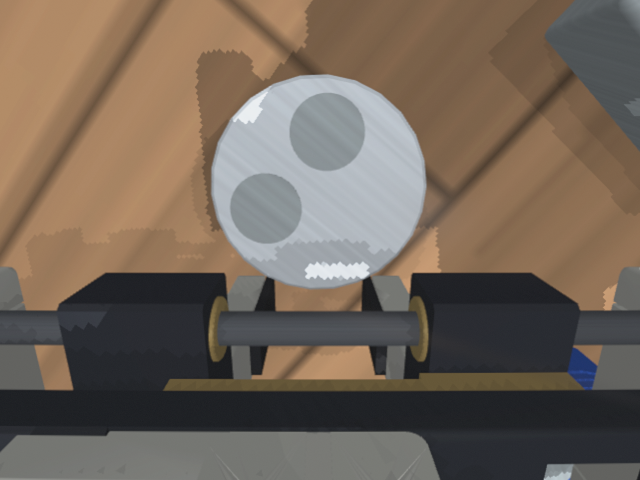

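The picture shows the piston at (319,181) seated evenly against both fingers. Pushing on.

apply_moves:
  targets:
    - {"dp": [0.003,-0.003,0],"yaw": 0}
    - {"dp": [0.007,-0.008,0],"yaw": 0}
    - {"dp": [0.012,-0.014,0],"yaw": 0}
    - {"dp": [0.018,-0.02,0],"yaw": 0}
    - {"dp": [0.023,-0.027,0],"yaw": 0}
    - {"dp": [0.029,-0.034,0],"yaw": 0}
    - {"dp": [0.035,-0.041,0],"yaw": 0}
    - {"dp": [0.041,-0.048,0],"yaw": 0}
    - {"dp": [0.047,-0.055,0],"yaw": 0}
    - {"dp": [0.053,-0.062,0],"yaw": 0}
    - {"dp": [0.058,-0.069,0],"yaw": 0}
    - {"dp": [0.064,-0.076,0],"yaw": 0}
    - {"dp": [0.07,-0.083,0],"yaw": 0}
    - {"dp": [0.076,-0.09,0],"yaw": 0}
    - {"dp": [0.082,-0.097,0],"yaw": 0}
    - {"dp": [0.09,-0.102,0],"yaw": -4}
    - {"dp": [0.097,-0.107,0],"yaw": -8}
    - {"dp": [0.105,-0.112,0],"yaw": -12}
    - {"dp": [0.111,-0.118,0],"yaw": -16}
    - {"dp": [0.118,-0.125,0],"yaw": -20}

```text
time_s: 6.75
tcp_pos: [0.5867, 0.1279, 0.0487]
eef_rot: [-179.9, 0.0, -70.1]
contact_force: [-2.8, 6.2, 4.5]
gripper_width: 0.0399
gripper_force: 3.5
```

apply_moves:
  targets:
    - {"dp": [0.006,-0.007,0],"yaw": -4}
    - {"dp": [0.011,-0.014,0],"yaw": -8}
    - {"dp": [0.016,-0.021,0],"yaw": -12}
    - {"dp": [0.02,-0.029,0],"yaw": -16}
    - {"dp": [0.024,-0.038,0],"yaw": -20}
    - {"dp": [0.024,-0.047,0],"yaw": -20}
    - {"dp": [0.024,-0.056,0],"yaw": -20}
    - {"dp": [0.024,-0.065,0],"yaw": -20}
    - {"dp": [0.024,-0.073,0],"yaw": -20}
    - {"dp": [0.024,-0.079,0],"yaw": -20}
    - {"dp": [0.024,-0.083,0],"yaw": -20}
    - {"dp": [0.024,-0.083,0],"yaw": -20}

```text
time_s: 7.75
tcp_pos: [0.6107, 0.0439, 0.0487]
eef_rot: [-179.9, 0.0, -90.0]
contact_force: [1.3, 2.8, 2.1]
gripper_width: 0.0401
gripper_force: 1.7
```

```bash
sed -i 's/^P=W\[g\];/a0=np.radians(s["eef_rot"][2]); g\&=((W[...,:2]-s["tcp_pos"][:2])@[np.cos(a0),np.sin(a0)]>.018); P=W[g];/' look.py; python3 look.py .61 -.006
```

```text
t 7.75 tcp [0.6107 0.0439 0.0487] yaw -89.98 F [1.3 2.8 2.1] w 0.0401
33356 piston 609.90576171875 -4.8329057693481445 45.13557434082031 z 0.05741660061728612 ahead 0.04873740056490023 left -0.0008547832231820665
```

apply_moves:
  targets:
    - {"dp": [0,-0.004,0],"yaw": 0}
    - {"dp": [0,-0.01,0],"yaw": 0}
    - {"dp": [0,-0.018,0],"yaw": 0}
    - {"dp": [0,-0.027,0],"yaw": 0}
    - {"dp": [0,-0.037,0],"yaw": 0}
    - {"dp": [0,-0.047,0],"yaw": 0}
    - {"dp": [0,-0.057,0],"yaw": 0}
    - {"dp": [0,-0.067,0],"yaw": 0}
    - {"dp": [0,-0.077,0],"yaw": 0}
    - {"dp": [0,-0.087,0],"yaw": 0}
    - {"dp": [0,-0.097,0],"yaw": 0}
    - {"dp": [0,-0.107,0],"yaw": 0}
    - {"dp": [0,-0.117,0],"yaw": 0}
    - {"dp": [0,-0.127,0],"yaw": 0}
    - {"dp": [0,-0.137,0],"yaw": 0}
    - {"dp": [0,-0.147,0],"yaw": 0}
    - {"dp": [0,-0.157,0],"yaw": 0}
    - {"dp": [0,-0.165,0],"yaw": 0}
    - {"dp": [0,-0.173,0],"yaw": 0}
    - {"dp": [0,-0.18,0],"yaw": 0}

```text
time_s: 9.47
tcp_pos: [0.6103, -0.1355, 0.0485]
eef_rot: [-180.0, 0.0, -90.0]
contact_force: [0.4, 9.0, 6.3]
gripper_width: 0.0399
gripper_force: 4.1
```

apply_moves:
  targets:
    - {"dp": [0.004,-0.008,0],"yaw": -5}
    - {"dp": [0.007,-0.016,0],"yaw": -10}
    - {"dp": [0.01,-0.025,0],"yaw": -15}
    - {"dp": [0.012,-0.034,0],"yaw": -20}
    - {"dp": [0.013,-0.043,0],"yaw": -25}
    - {"dp": [0.013,-0.052,0],"yaw": -30}
    - {"dp": [0.012,-0.061,0],"yaw": -35}
    - {"dp": [0.011,-0.07,0],"yaw": -40}
    - {"dp": [0.009,-0.079,0],"yaw": -45}
    - {"dp": [0.006,-0.087,0],"yaw": -50}
    - {"dp": [0.002,-0.095,0],"yaw": -55}
    - {"dp": [-0.002,-0.103,0],"yaw": -60}
    - {"dp": [-0.007,-0.111,0],"yaw": -65}
    - {"dp": [-0.013,-0.118,0],"yaw": -70}
    - {"dp": [-0.019,-0.124,0],"yaw": -75}
    - {"dp": [-0.026,-0.13,0],"yaw": -80.4}
    - {"dp": [-0.026,-0.13,0],"yaw": -80.4}

```text
time_s: 10.88
tcp_pos: [0.5839, -0.2674, 0.0486]
eef_rot: [-179.9, 0.0, -170.6]
contact_force: [1.6, -2.3, 1.4]
gripper_width: 0.0399
gripper_force: 1.2
```

```bash
python3 look.py .535 -.274 pics/w4.png
```

```text
t 10.8833 tcp [ 0.5839 -0.2674  0.0486] yaw -170.65 F [ 1.6 -2.3  1.4] w 0.0399
33885 piston 534.2677001953125 -275.52105712890625 45.18583679199219 z 0.057424194337032455 ahead 0.05029133341338457 left -6.599316937788008e-06
```

View pics/w4.png

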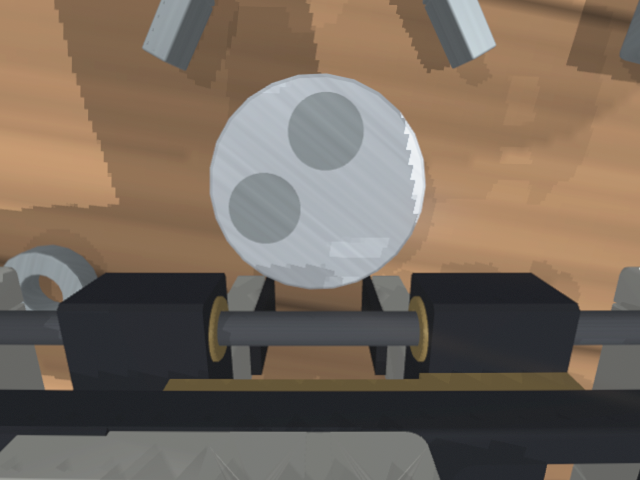

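The piston at (318,181) is centred between the flare ends at (180,45) and (460,45), lateral error about 1 mm. I back off slightly, lower to push near the bench, re-engage and slide in.

apply_moves:
  targets:
    - {"dp": [0.002,0.0005,0],"yaw": 0}
    - {"dp": [0.003,0.0005,0],"yaw": 0}
    - {"dp": [0.003,0.0005,-0.005],"yaw": 0}
    - {"dp": [0.003,0.0005,-0.01],"yaw": 0}
    - {"dp": [0.003,0.0005,-0.014],"yaw": 0}
    - {"dp": [0.003,0.0005,-0.014],"yaw": 0}
    - {"dp": [0.003,0.0005,-0.014],"yaw": 0}
    - {"dp": [0.003,0.0005,-0.014],"yaw": 0}

```text
time_s: 11.6
tcp_pos: [0.5869, -0.2656, 0.034]
eef_rot: [180.0, -0.0, -170.4]
contact_force: [-0.5, 0.2, -0.0]
gripper_width: 0.04
gripper_force: 0.0
```

apply_moves:
  targets:
    - {"dp": [-0.002,0,0],"yaw": 0}
    - {"dp": [-0.004,0,0],"yaw": 0}
    - {"dp": [-0.007,-0.001,0],"yaw": 0}
    - {"dp": [-0.011,-0.001,0],"yaw": 0}
    - {"dp": [-0.015,-0.002,0],"yaw": 0}
    - {"dp": [-0.019,-0.003,0],"yaw": 0}
    - {"dp": [-0.023,-0.003,0],"yaw": 0}
    - {"dp": [-0.027,-0.004,0],"yaw": 0}
    - {"dp": [-0.031,-0.005,0],"yaw": 0}
    - {"dp": [-0.035,-0.005,0],"yaw": 0}
    - {"dp": [-0.039,-0.006,0],"yaw": 0}
    - {"dp": [-0.043,-0.007,0],"yaw": 0}
    - {"dp": [-0.047,-0.007,0],"yaw": 0}
    - {"dp": [-0.051,-0.008,0],"yaw": 0}
    - {"dp": [-0.055,-0.009,0],"yaw": 0}
    - {"dp": [-0.059,-0.009,0],"yaw": 0}
    - {"dp": [-0.063,-0.01,0],"yaw": 0}
    - {"dp": [-0.066,-0.0105,0],"yaw": 0}
    - {"dp": [-0.068,-0.011,0],"yaw": 0}
    - {"dp": [-0.068,-0.011,0],"yaw": 0}

```text
time_s: 13.27
tcp_pos: [0.5185, -0.2767, 0.0342]
eef_rot: [180.0, -0.0, -170.4]
contact_force: [3.2, 0.6, 1.4]
gripper_width: 0.0398
gripper_force: 1.6
```

```bash
cat >> look.py <<'E'
dd=np.array([np.cos(np.radians(9.6)),np.sin(np.radians(9.6))]); o=np.array([.4498,-.2887]); p=np.array([cx,cy])/1000-o
print('nest s',p@dd,'lat',p@[-dd[1],dd[0]],'push',s['contact_force'][:2]@dd,'side',s['contact_force'][:2]@[-dd[1],dd[0]])
q=W.reshape(-1,3); q=q[np.isfinite(q[:,2])]; a=(q[:,:2]-o)@dd; b=(q[:,:2]-o)@[-dd[1],dd[0]]
k=(q[:,2]>.030)&(q[:,2]<.042)&(abs(b)<.028)&(a>-.095)&(a<p@dd-.042)
print(k.sum(),'anvil a range',np.percentile(a[k],[2,98]) if k.sum()>10 else '')
E
python3 look.py .469 -.286
```

```text
t 13.2667 tcp [ 0.5185 -0.2767  0.0342] yaw -170.4 F [3.2 0.6 1.4] w 0.0398
40928 piston 468.6627197265625 -284.5664978027344 45.039127349853516 z 0.05742906468582777 ahead 0.05040654166983676 left -0.0005752975361659309
nest s 0.019287905879748518 lat 0.0009299046572702366 push 3.2936095156262226 side 0.040973618432499026
2018 anvil a range [-0.05206353 -0.04874343]
```

apply_moves:
  targets:
    - {"dp": [-0.002,0,0],"yaw": 0}
    - {"dp": [-0.004,-0.001,0],"yaw": 0}
    - {"dp": [-0.006,-0.001,0],"yaw": 0}
    - {"dp": [-0.008,-0.001,0],"yaw": 0}
    - {"dp": [-0.01,-0.002,0],"yaw": 0}
    - {"dp": [-0.012,-0.002,0],"yaw": 0}
    - {"dp": [-0.014,-0.002,0],"yaw": 0}
    - {"dp": [-0.016,-0.003,0],"yaw": 0}
    - {"dp": [-0.018,-0.003,0],"yaw": 0}
    - {"dp": [-0.02,-0.003,0],"yaw": 0}
    - {"dp": [-0.021,-0.0035,0],"yaw": 0}
    - {"dp": [-0.022,-0.0037,0],"yaw": 0}
    - {"dp": [-0.023,-0.0039,0],"yaw": 0}
    - {"dp": [-0.024,-0.0041,0],"yaw": 0}
    - {"dp": [-0.025,-0.0042,0],"yaw": 0}
    - {"dp": [-0.026,-0.0044,0],"yaw": 0}

```text
time_s: 14.65
tcp_pos: [0.4946, -0.2811, 0.0345]
eef_rot: [-180.0, 0.2, -170.4]
contact_force: [8.7, 2.7, 0.4]
gripper_width: 0.0397
gripper_force: 3.9
```

```bash
python3 look.py .443 -.29
```

```text
t 14.65 tcp [ 0.4946 -0.2811  0.0345] yaw -170.37 F [8.7 2.7 0.4] w 0.0397
40793 piston 445.04473876953125 -288.682861328125 45.091121673583984 z 0.05746445191083835 ahead 0.05015887076298089 left -0.000803625262919036
nest s -0.004685810533648184 lat 0.0008099276182623662 push 9.022601548514174 side 1.164786953319022
6321 anvil a range [-0.07542346 -0.04986916]
```

apply_moves:
  targets:
    - {"dp": [-0.001,0,0],"yaw": 0}
    - {"dp": [-0.002,0,0],"yaw": 0}
    - {"dp": [-0.003,-0.0005,0],"yaw": 0}
    - {"dp": [-0.004,-0.0005,0],"yaw": 0}
    - {"dp": [-0.005,-0.001,0],"yaw": 0}
    - {"dp": [-0.006,-0.001,0],"yaw": 0}
    - {"dp": [-0.007,-0.001,0],"yaw": 0}
    - {"dp": [-0.008,-0.0015,0],"yaw": 0}

```text
time_s: 15.37
tcp_pos: [0.4868, -0.2825, 0.0345]
eef_rot: [-179.9, 0.2, -170.4]
contact_force: [7.6, 2.5, 0.2]
gripper_width: 0.0396
gripper_force: 4.0
```

apply_moves:
  targets:
    - {"dp": [-0.0005,0,0],"yaw": 0}
    - {"dp": [-0.001,0,0],"yaw": 0}
    - {"dp": [-0.0015,-0.0003,0],"yaw": 0}
    - {"dp": [-0.002,-0.0003,0],"yaw": 0}

```text
time_s: 15.7
tcp_pos: [0.4848, -0.2829, 0.0345]
eef_rot: [-179.9, 0.2, -170.4]
contact_force: [8.5, 1.8, 0.8]
gripper_width: 0.0398
gripper_force: 3.9
```

apply_moves:
  targets:
    - {"dp": [-0.0005,0,0],"yaw": 0}
    - {"dp": [-0.001,0,0],"yaw": 0}
    - {"dp": [-0.0015,-0.0003,0],"yaw": 0}
    - {"dp": [-0.002,-0.0003,0],"yaw": 0}

```text
time_s: 16.03
tcp_pos: [0.4829, -0.2832, 0.0345]
eef_rot: [-179.9, 0.2, -170.4]
contact_force: [8.0, 2.5, 1.1]
gripper_width: 0.0399
gripper_force: 4.5
```

apply_moves:
  targets:
    - {"dp": [-0.0004,0,0],"yaw": 0}
    - {"dp": [-0.0008,0,0],"yaw": 0}
    - {"dp": [-0.0012,-0.0002,0],"yaw": 0}

```text
time_s: 16.28
tcp_pos: [0.4827, -0.2833, 0.0348]
eef_rot: [-179.9, 0.3, -170.4]
contact_force: [11.3, 2.7, -0.2]
gripper_width: 0.0398
gripper_force: 5.4
```

apply_moves:
  targets:
    - {"dp": [-0.0003,0,0],"yaw": 0}
    - {"dp": [-0.0006,-0.0001,0],"yaw": 0}
    - {"dp": [-0.0009,-0.0001,0],"yaw": 0}
    - {"dp": [-0.0009,-0.0001,0],"yaw": 0}

```text
time_s: 16.62
tcp_pos: [0.4827, -0.2835, 0.035]
eef_rot: [-179.9, 0.3, -170.4]
contact_force: [12.4, 3.1, -0.9]
gripper_width: 0.04
gripper_force: 5.8
```

```bash
python3 look.py .433 -.291
```

```text
t 16.6167 tcp [ 0.4827 -0.2835  0.035 ] yaw -170.35 F [12.4  3.1 -0.9] w 0.04
40711 piston 433.0905456542969 -290.9137878417969 45.163963317871094 z 0.0576825306711302 ahead 0.05011729299826881 left -0.0009742519846572756
nest s -0.016844646390345584 lat 0.0006038287206162462 push 12.70057800426027 side 0.9607555275108366
9584 anvil a range [-0.08525522 -0.06226801]
```

apply_moves:
  targets:
    - {"dp": [-0.0004,0,0],"yaw": 0}
    - {"dp": [-0.0008,-0.0001,0],"yaw": 0}
    - {"dp": [-0.0012,-0.0002,0],"yaw": 0}
    - {"dp": [-0.0012,-0.0002,0],"yaw": 0}

```text
time_s: 17.0
tcp_pos: [0.4826, -0.2837, 0.0353]
eef_rot: [-179.9, 0.5, -170.3]
contact_force: [14.6, 4.1, -0.9]
gripper_width: 0.0398
gripper_force: 6.8
```

apply_moves:
  targets:
    - {"dp": [-0.0003,0,0],"yaw": 0}
    - {"dp": [-0.0006,0,-0.0003],"yaw": 0}
    - {"dp": [-0.0006,0,-0.0003],"yaw": 0}
    - {"dp": [-0.0006,0,-0.0003],"yaw": 0}

```text
time_s: 17.33
tcp_pos: [0.4826, -0.2837, 0.0353]
eef_rot: [-179.8, 0.5, -170.3]
contact_force: [15.2, 5.8, 1.2]
gripper_width: 0.0402
gripper_force: 7.3
```

apply_moves:
  targets:
    - {"dp": [-0.0002,0,0],"yaw": 0}
    - {"dp": [-0.0002,0,0],"yaw": 0}
    - {"dp": [-0.0002,0,0],"yaw": 0}
    - {"dp": [-0.0002,0,0],"yaw": 0}
    - {"dp": [-0.0002,0,0],"yaw": 0}
    - {"dp": [-0.0002,0,0],"yaw": 0}
    - {"dp": [-0.0002,0,0],"yaw": 0}
    - {"dp": [-0.0002,0,0],"yaw": 0}
    - {"dp": [-0.0002,0,0],"yaw": 0}
    - {"dp": [-0.0002,0,0],"yaw": 0}
    - {"dp": [-0.0002,0,0],"yaw": 0}
    - {"dp": [-0.0002,0,0],"yaw": 0}
    - {"dp": [-0.0002,0,0],"yaw": 0}
    - {"dp": [-0.0002,0,0],"yaw": 0}
    - {"dp": [-0.0002,0,0],"yaw": 0}
    - {"dp": [-0.0002,0,0],"yaw": 0}

```text
time_s: 18.67
tcp_pos: [0.4825, -0.2837, 0.0353]
eef_rot: [-179.8, 0.5, -170.3]
contact_force: [15.0, 5.6, 0.3]
gripper_width: 0.0395
gripper_force: 7.4
```

apply_moves:
  targets:
    - {"dp": [-0.0003,0.0002,0],"yaw": 0}
    - {"dp": [-0.0006,0.0004,0],"yaw": 0}
    - {"dp": [-0.0006,0.0004,0],"yaw": 0}

```text
time_s: 18.92
tcp_pos: [0.4824, -0.2834, 0.0355]
eef_rot: [-179.8, 0.6, -170.3]
contact_force: [16.7, 4.4, 0.1]
gripper_width: 0.0396
gripper_force: 7.7
```

apply_moves:
  targets:
    - {"dp": [0,0,0],"yaw": 0}
    - {"dp": [0,0,0],"yaw": 0}
    - {"dp": [0,0,0],"yaw": 0}
    - {"dp": [0,0,0],"yaw": 0}
    - {"dp": [0,0,0],"yaw": 0}
    - {"dp": [0,0,0],"yaw": 0}
    - {"dp": [0,0,0],"yaw": 0}
    - {"dp": [0,0,0],"yaw": 0}
    - {"dp": [0,0,0],"yaw": 0}
    - {"dp": [0,0,0],"yaw": 0}
    - {"dp": [0,0,0],"yaw": 0}
    - {"dp": [0,0,0],"yaw": 0}
    - {"dp": [0,0,0],"yaw": 0}
    - {"dp": [0,0,0],"yaw": 0}
    - {"dp": [0,0,0],"yaw": 0}
    - {"dp": [0,0,0],"yaw": 0}

```text
time_s: 20.25
tcp_pos: [0.4824, -0.2834, 0.0355]
eef_rot: [-179.8, 0.6, -170.3]
contact_force: [16.3, 4.6, -0.6]
gripper_width: 0.0403
gripper_force: 7.7
```

apply_moves:
  targets:
    - {"dp": [0.001,0,0],"yaw": 0}
    - {"dp": [0.002,0,0],"yaw": 0}
    - {"dp": [0.003,0.0005,0],"yaw": 0}
    - {"dp": [0.004,0.0005,0],"yaw": 0}
    - {"dp": [0.005,0.001,0],"yaw": 0}
    - {"dp": [0.006,0.001,0],"yaw": 0}
    - {"dp": [0.008,0.001,0],"yaw": 0}
    - {"dp": [0.011,0.002,0],"yaw": 0}
    - {"dp": [0.015,0.0025,0],"yaw": 0}
    - {"dp": [0.02,0.003,0],"yaw": 0}
    - {"dp": [0.027,0.004,0],"yaw": 0}
    - {"dp": [0.034,0.005,0],"yaw": 0}
    - {"dp": [0.04,0.006,0],"yaw": 0}
    - {"dp": [0.045,0.007,0],"yaw": 0}
    - {"dp": [0.045,0.007,0.03],"yaw": 0}
    - {"dp": [0.045,0.007,0.07],"yaw": 0}
    - {"dp": [0.045,0.007,0.11],"yaw": 0}
    - {"dp": [0.045,0.007,0.15],"yaw": 0}
    - {"dp": [0.045,0.007,0.17],"yaw": 0}
    - {"dp": [0.045,0.007,0.17],"yaw": 0}

```text
time_s: 21.92
tcp_pos: [0.5243, -0.2771, 0.2102]
eef_rot: [-179.7, 0.5, -170.3]
contact_force: [0.4, -0.9, 0.4]
gripper_width: 0.0401
gripper_force: 0.0
```

```bash
python3 look.py .433 -.291 pics/w5.png; python3 - <<'E'
from h import *
s,c=cap('scene'); cv2.imwrite('pics/end.png',np.hstack([cv2.resize(c['image'][...,::-1],(400,300)),cv2.resize(cv2.imread('pics/w5.png'),(400,300))]))
E
```

```text
t 21.9167 tcp [ 0.5243 -0.2771  0.2102] yaw -170.34 F [ 0.4 -0.9  0.4] w 0.0401
10224 piston 433.3294677734375 -290.15167236328125 45.09443283081055 z 0.05738427615975719 ahead 0.09181873161170669 left -0.002436864800874749
nest s -0.016481973084499456 lat 0.0013154268198509065 push 0.2546740533423365 side -0.985113494474867
2234 anvil a range [-0.0913378  -0.06214438]
```

View pics/end.png

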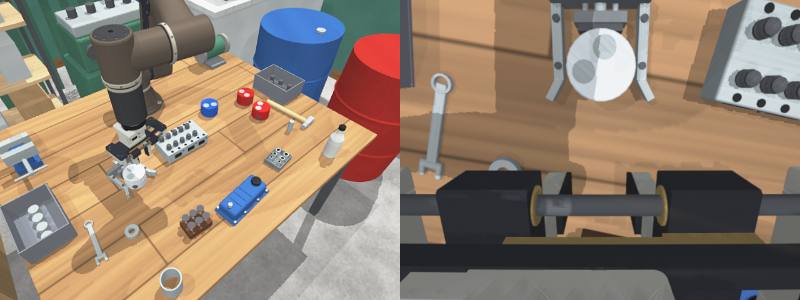

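The pictures show the piston seated between the rails at (600,65) against the anvil, the tool clear, and the bench otherwise unchanged. Handing in.

```bash
python3 -c "
from plant import r
print(r.close_job())"
```

```text
the job is handed in; nothing more can be done
None
```

I slid the piston through the lane into the nest and pushed the anvil home against its stop. I bedded it at about 15–17 N read at the tool for over 2 s (estimated 14–17 N on the nest), then released it, took the tool clear and handed the job in; the hand-in call returned no verdict.

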